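# Lay out the brass parts for the next job

### The arm

A 7-joint arm with a two-finger parallel gripper is mounted at the origin on the work surface. World frame = base frame: x ahead of the robot, y to its left, z up, the work surface at z = 0. Lengths are in mm, angles in rad, forces in N, time in s.
With the tool pointing down it reaches from about 400 to 925 mm from the base axis. Payload 5.6 kg.
Tool frame: the origin (TCP) lies at the very end of the fingers, on their centre line; the grasp point (between the pads) lies robot.grip_point_offset behind it (robot.grip_point_offset is the distance from the TCP to the grasp point, in mm); z points along the fingers, y is the line along which they close (so a half turn about z gives the same grasp; the last joint's range is limited). The gripper opens to 85 mm and grips with 20 to 120 N. Pads are 22 mm wide; open, the fingers measure 114 mm over their backs; the gripper's body (76 mm by 85 mm) begins 54 mm behind the grasp point. The pads swing forward as they close: fully open they stand 13 mm farther back than shut.
Start: joints at [-0.043, 0.468, -0.012, 1.603, 0.006, 1.071, -0.056], TCP at [650.006, -0.043, 231.29] pointing down, gripper open.
Joint ranges: [-2.53, 2.53], [-0.31, 2.02], [-1.57, 1.55], [0.28, 2.44], [-1.29, 4.43], [0.15, 1.84], [-2.92, 2.92]. Speed limits (rad/s): [2.57, 2.57, 3.14, 3.14, 3.14, 3.14, 3.14].

### API

Orientations are given as a rotation vector (axis times angle).
In Python, from plant import robot gives the robot as it stands.
- The arm moves only by the tool apply_moves, never from a script. Its arguments are lists of equal length, an entry for each row: "translation": the shift along the tool's x, y, z in mm, a list of three; "rotation": the turn, a rotation vector about the tool's x, y, z in degrees, a list of three; "fingers": the gripper command: -1 is shut, 1 is fully open, values between are in proportion. A call has exactly 8 rows; each row shifts and turns the commanded pose from where the row before left it, along the tool's axes as they then stand; what a row does not reach is not made up. A row lasts 1/12 s, in which the tool goes at most 41.7 mm and 7.16 degrees, less where a joint would pass 70% of its speed; a pose out of reach is approached as far as the arm can. A call is refused whole if a number of a shift passes 41.7 or a number of a turn 7.16, either way. A call with a gripper value outside its range is refused whole. The fingers move at their own pace and stop on an object; "grip_force" is the grip in N (left out, the last holds). Time passes only in rows, so rows that do not move let the fingers close, or fill a call up. It gives the time, the measured TCP pose, the force, the opening and the grip force at its end, in the units of the state.
- robot.get_obs(): the state, without advancing time (a new reading comes with each control period).
- robot.capture(name): name is "scene" or "side" or "wrist"; returns a dict with "pixels" (480x640x3 uint8, blue, green, red), "mtx" (3x3 intrinsics, pixels), "R" (3x3) and "t" (3): a world point X has camera coordinates R X + t. Camera axes: x right, y down, z forward; pixel columns grow to the right and rows downward; lengths in mm; the calibration is good to about 2 mm. The wrist camera is an equidistant fisheye: a pixel r from the principal point sees the ray r / f radians off the axis. A picture is of the moment at which its call begins. There is no depth.
- robot.sign_off(): hands the job in; it is judged then, once.
The state is a dict: "time_s": time; "qpos": joint angles; "dq": joint speeds; "joint_efforts": joint torques, N m; "eef_pos": TCP position; "tool_rot": TCP orientation; "force": force on the tool from outside, world axes, zero at the start; "ft_torque": the same for the moment, N m; "width": finger opening in mm; "finger_force": force on a finger pad.
Only numpy, scipy, OpenCV 4.12 (cv2) and the standard library are available. Lean on these libraries where they do the work, as an engineer would, in place of code of your own. Each camera call takes 0.05 s, during which the arm holds its last target. There are 200 camera calls.

### The job

Pick the four brass parts out from among the steel ones and lay them out for the next job: slip the brass ring down over the post of the wooden stand until it rests on the base, stand the brass block upright in the green square tray, stand the brass bush upright in the blue round tin, and lay the brass bar lengthwise in the red long tray, each flat on the floor of its place, in any order. Leave the two steel parts where they stand.

Things in the scene. Friction and masses are not known exactly. Their poses are not given: they have to be found in the camera images.
- brass_ring: Loose yellow brass ring lying flat: 54 mm outside diameter, 34 mm hole, 24 mm high, about 0.28 kg. Its origin is the centre of its underside; z is up when it stands as at the start.
- brass_block: Loose yellow brass square block standing upright: 34 x 34 mm in plan, 45 mm high, about 0.43 kg, with a small dark 10 mm hole showing on top; its x and y axes are square to its sides. Its origin is the centre of its underside; z is up when it stands as at the start.
- brass_bush: Loose yellow brass round bush (cylinder with a dark 18 mm bore showing on top) standing upright: 36 mm diameter, 45 mm high, about 0.3 kg. Its origin is the centre of its underside; z is up when it stands as at the start.
- brass_bar: Loose yellow brass drilled bar lying down: 80 mm long (its x axis), 20 mm wide (its y axis), 24 mm high, about 0.32 kg, with two small dark 8 mm holes showing on top. Its origin is the centre of its underside; z is up when it stands as at the start.
- steel_bush: Loose grey steel round bush, same shape and size as the brass bush (36 mm diameter, 45 mm high), standing upright; not wanted, to be left alone. Its origin is the centre of its underside; z is up when it stands as at the start.
- steel_block: Loose grey steel square block, same shape and size as the brass block (34 x 34 mm, 45 mm high), standing upright; not wanted, to be left alone. Its origin is the centre of its underside; z is up when it stands as at the start.
- ring_stand: Ring stand, fixed to the bench: round pale wooden base of 84 mm diameter, 12 mm thick, with an upright dark steel post of 14 mm diameter in its centre whose top is 50 mm above the bench. Origin: centre of its underside, on the post's axis.
- square_tray: Green square tray, fixed to the bench: 70 x 70 mm outside, 62 x 62 mm inside; floor 6 mm above the bench, rim 12 mm above the bench (lip 6 mm high, 4 mm thick). Origin: centre of its underside; x and y axes square to its sides.
- round_tin: Blue round shallow tin, fixed to the bench: 72 mm outside diameter, 64 mm inside; floor 6 mm above the bench, rim 12 mm above the bench. Origin: centre of its underside.
- long_tray: Red long narrow tray, fixed to the bench: 112 mm long (its x axis) and 52 mm wide (its y axis) outside, 104 x 44 mm inside; floor 6 mm above the bench, rim 12 mm above the bench (lip 6 mm high, 4 mm thick). Origin: centre of its underside.
Not all that is in view belongs to the job. Several things have the shape of the ring_stand; the one meant has the colours described above.

How it is judged:
By the outcome, as a careful person would: the job done as asked, in the order asked, and still so for the second after the job is handed in, with the robot touching nothing.
It also fails if it takes over 112 s, if anything falls off the work surface, if the arm or the gripper's body presses on something with over 40 N, if the wrist force passes 120 N, or if a joint passes its speed limit or range.

## Working session

There is one attempt and no reset: what is moved stays moved. The work goes in short steps, Python scripts to look and compute and a tool call to move; the robot and the scene stay as the last step left them, time stands still between calls to the robot, and variables do not carry over. Pictures are saved under pics/ and viewed, at most 14 in all, crops included, and the job is handed in when it is done.

Besides the shell and the picture viewer there is one more tool, called after ">>>" in YAML: its name, and indented under it one key for each argument. apply_moves: Moves the arm, as the interface text tells. Its arguments: {"type":"object","properties":{"translation":{"type":"array"},"rotation":{"type":"array"},"fingers":{"type":"array"},"grip_force":{"type":"number"}},"required":["translation","rotation","fingers"]}

```bash
ls; mkdir -p pics; python3 - <<'E'
from plant import robot
import cv2,numpy as np
print(robot.get_obs(), robot.grip_point_offset)
for n in("scene","side","wrist"):
    c=robot.capture(n); cv2.imwrite(f"pics/{n}0.png",c["pixels"]); np.savez(f"{n}0.npz",**c); print(n,c["mtx"].tolist(),c["R"].round(3).tolist(),c["t"])
E
```

```text
pics
{'time_s': 0.0, 'qpos': array([-0.04297726,  0.4684196 , -0.01161455,  1.60364391,  0.0060603 ,
        1.07141284, -0.05633207]), 'dq': array([-1.23552547e-03,  8.55927149e-04, -5.73502042e-05, -3.56921528e-04,
        8.08688772e-04,  9.16437363e-04, -1.19577741e-03]), 'joint_efforts': array([-1.81076980e-04, -5.32374322e+01,  2.12178100e-02, -2.51299274e+01,
        1.13576866e-02,  7.69772858e-03, -1.10212341e-06]), 'eef_pos': array([ 6.49424942e+02, -9.36212311e-02,  2.30302442e+02]), 'tool_rot': array([-2.22069546, -2.22051943,  0.00223969]), 'force': array([0.10091899, 0.39869154, 0.91043392]), 'ft_torque': array([-0.01034442,  0.02274049,  0.00351977]), 'finger_force': 0.0, 'width': 85.3353824546602} 18.700000000000003
scene [[477.8540756676864, 0.0, 319.0808783119848], [0.0, 477.8540756676864, 240.5375782832963], [0.0, 0.0, 1.0]] [[-0.49, 0.871, -0.016], [0.585, 0.315, -0.747], [-0.646, -0.376, -0.664]] [ 265.77820431 -286.86326248 1421.07198909]
side [[438.79030626474776, 0.0, 319.84023873098414], [0.0, 438.79030626474776, 235.6960263219002], [0.0, 0.0, 1.0]] [[0.824, -0.567, -0.006], [-0.336, -0.48, -0.81], [0.457, 0.669, -0.586]] [-450.6014042   214.89029137  877.10568462]
wrist [[371.64829954431775, 0.0, 324.6594043135332], [0.0, 371.64829954431775, 240.8016939351619], [0.0, 0.0, 1.0]] [[1.0, 0.0, -0.0], [0.0, -0.949, 0.316], [-0.0, -0.316, -0.949]] [-649.30098568  -40.8916732   381.03746354]
```

View pics/scene0.png

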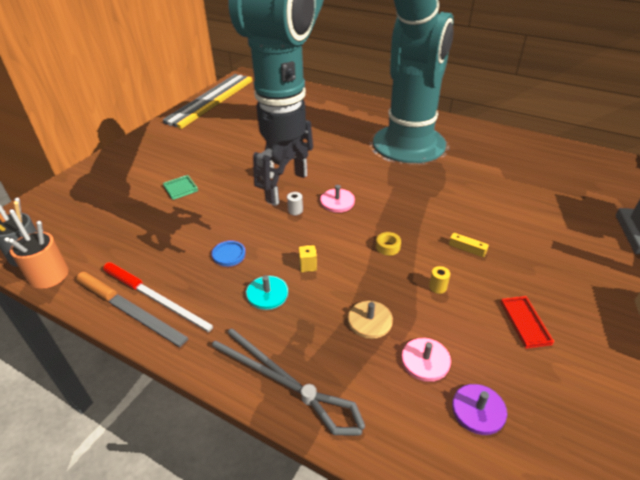

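View pics/wrist0.png

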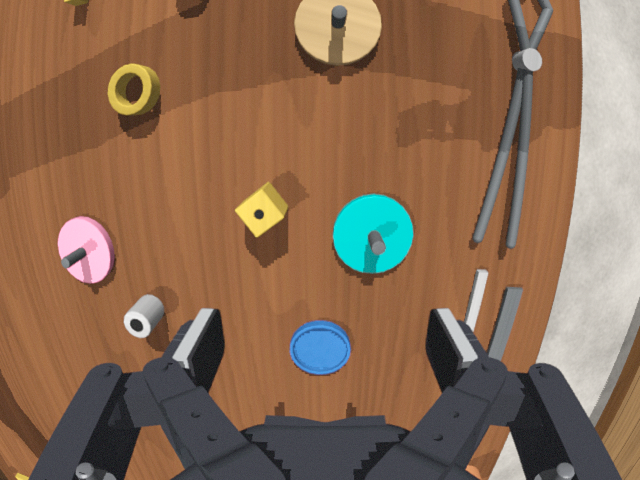

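View pics/side0.png

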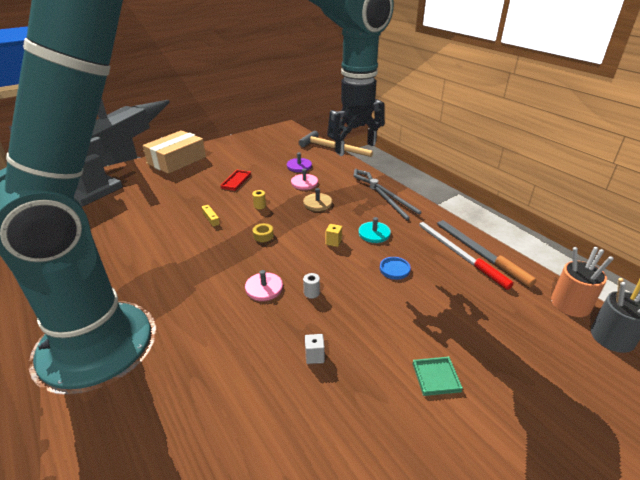

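The scene view shows brass bush (440,280), block (308,259), ring (388,243), bar (468,245), tan stand (371,318), green tray (180,187), blue tin (228,253) and red tray (527,321). The wrist view shows block (262,210), ring (134,90) and tin (320,347). The side view shows every item as well.

```bash
cat > h.py <<'E'
import numpy as np,cv2
from scipy.spatial.transform import Rotation as Ro
def ray(c,p):
    K=c["mtx"]; p=np.asarray(p,float)
    d=np.array([(p[0]-K[0,2])/K[0,0],(p[1]-K[1,2])/K[1,1],1.])
    if c.get("fish"):
        r=np.hypot(d[0],d[1]); s=np.sin(r)/r if r>0 else 1; d=np.array([d[0]*s,d[1]*s,np.cos(r)])
    return -c["R"].T@c["t"], c["R"].T@d
def onplane(c,p,z):
    o,d=ray(c,p); return (o+d*(z-o[2])/d[2])[:2]
HSV={"brass":((22,120,60),(32,255,255)),"green":((60,100,40),(85,255,255)),"blue":((104,150,60),(120,255,255)),
 "red":((0,220,90),(4,255,255)),"tan":((12,60,150),(20,150,255))}
def blobs(c,k,amin=60):
    m=cv2.inRange(cv2.cvtColor(c["pixels"],cv2.COLOR_BGR2HSV),*map(np.array,HSV[k]))
    m=cv2.morphologyEx(m,cv2.MORPH_CLOSE,np.ones((3,3),np.uint8))
    return [q for q in cv2.findContours(m,cv2.RETR_EXTERNAL,cv2.CHAIN_APPROX_NONE)[0] if cv2.contourArea(q)>amin]
def hullc(q):
    M=cv2.moments(cv2.convexHull(q)); return np.array([M["m10"],M["m01"]])/M["m00"]
def delta(o,xyz,yaw=None):
    """tool-frame shift to world xyz; yaw = world angle of tool y (closing line), turn about tool z in deg"""
    R=Ro.from_rotvec(o["tool_rot"]).as_matrix()
    d=R.T@(np.array(xyz)-o["eef_pos"]); 
    y=np.degrees(np.arctan2(R[1,1],R[0,1])); 
    return d.round(1), round(y,1)
E
python3 - <<'E'
from h import *
C={}
for n in("scene","side","wrist"):
    c=dict(np.load(n+"0.npz")); c["fish"]=n=="wrist"; C[n]=c
    for k in HSV:
        for q in blobs(c,k):
            p=hullc(q); print(n,k,cv2.boundingRect(q),int(cv2.contourArea(q)),[onplane(c,p,z).round(0).tolist() for z in(6,12,22)])
# pixel hsv probes
c=C["scene"];h=cv2.cvtColor(c["pixels"],cv2.COLOR_BGR2HSV)
for p in((468,245),(440,284),(355,322),(527,321),(228,253),(180,187),(388,249)):print(p,h[p[1],p[0]])
E
```

```text
scene brass (433, 267, 17, 24) 180 [[485.0, 263.0], [491.0, 264.0], [501.0, 266.0]]
scene brass (299, 246, 17, 14) 162 [[555.0, -23.0], [560.0, -19.0], [569.0, -14.0]]
scene brass (451, 233, 37, 17) 177 [[347.0, 283.0], [354.0, 284.0], [366.0, 285.0]]
scene brass (378, 233, 22, 21) 273 [[436.0, 125.0], [442.0, 127.0], [453.0, 131.0]]
scene brass (178, 114, 19, 13) 93 [[198.0, -683.0], [206.0, -674.0], [220.0, -659.0]]
scene brass (212, 77, 39, 28) 175 [[-48.0, -691.0], [-38.0, -682.0], [-20.0, -668.0]]
scene green (164, 177, 33, 22) 402 [[498.0, -448.0], [504.0, -441.0], [514.0, -430.0]]
scene blue (213, 242, 31, 23) 532 [[642.0, -178.0], [646.0, -173.0], [654.0, -165.0]]
scene red (502, 297, 51, 51) 1259 [[524.0, 445.0], [530.0, 444.0], [540.0, 444.0]]
scene red (104, 263, 37, 26) 339 [[805.0, -336.0], [809.0, -330.0], [814.0, -320.0]]
scene tan (348, 300, 45, 39) 1074 [[659.0, 180.0], [664.0, 182.0], [672.0, 185.0]]
scene tan (14, 200, 8, 23) 90 [[765.0, -744.0], [769.0, -735.0], [775.0, -719.0]]
side brass (326, 224, 15, 21) 179 [[606.0, 23.0], [601.0, 16.0], [593.0, 5.0]]
side br
[... 1711 characters left out ...]
0, 62.0], [708.0, 62.0], [706.0, 63.0]]
wrist tan (0, 71, 581, 367) 113065 [[607.0, -64.0], [607.0, -62.0], [609.0, -58.0]]
wrist tan (545, 0, 37, 39) 987 [[919.0, 224.0], [915.0, 221.0], [908.0, 217.0]]
wrist tan (521, 0, 17, 31) 273 [[870.0, 217.0], [866.0, 215.0], [860.0, 211.0]]
wrist tan (433, 0, 73, 22) 667 [[809.0, 213.0], [806.0, 211.0], [802.0, 207.0]]
wrist tan (294, 0, 88, 63) 3722 [[662.0, 176.0], [662.0, 174.0], [661.0, 172.0]]
wrist tan (0, 0, 179, 105) 9350 [[350.0, 208.0], [355.0, 206.0], [363.0, 203.0]]
(468, 245) [ 20 183 131]
(440, 284) [ 21 190 180]
(355, 322) [ 19 131 242]
(527, 321) [  3 240 241]
(228, 253) [106 176 239]
(180, 187) [ 72 126 193]
(388, 249) [ 21 195 184]
```

>>> apply_moves:
  translation:
    - [24,-34,0]
    - [24,-34,0]
    - [24,-34,0]
    - [24,-34,0]
    - [24,-34,0]
    - [0,0,0]
    - [0,0,0]
    - [0,0,0]
  rotation:
    - [0,0,0]
    - [0,0,0]
    - [0,0,0]
    - [0,0,0]
    - [0,0,0]
    - [0,0,0]
    - [0,0,0]
    - [0,0,0]
  fingers: [1,1,1,1,1,1,1,1]

```text
time_s: 0.82
eef_pos: [480.5, 119.7, 231.6]
tool_rot: [2.221, 2.221, 0.001]
force: [0.1, 0.3, -0.6]
width: 85.4
finger_force: 0.0
```

```bash
python3 - <<'E'
from plant import robot
from h import *
c=robot.capture("wrist"); cv2.imwrite("pics/w1.png",c["pixels"]); np.savez("w1.npz",**c)
o=robot.get_obs();print(o["eef_pos"],o["time_s"])
E
```

```text
[480.90876417 119.24634537 231.4263238 ] 0.8667
```

View pics/w1.png

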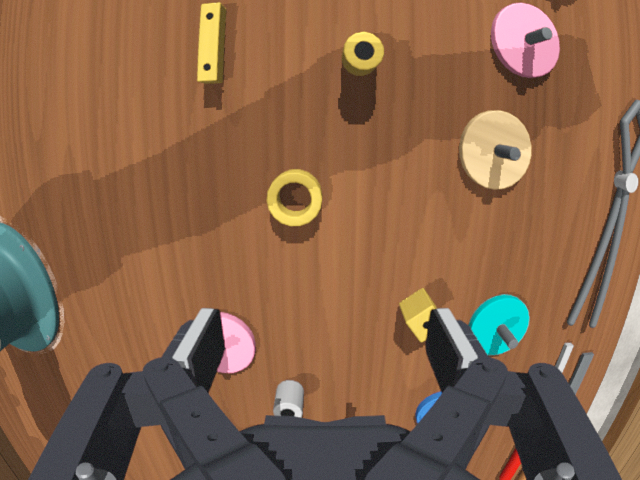

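Wrist view: bush hole at (364,51), bar holes at (209,16) and (207,67), ring at (294,198), tan stand at (496,150). The block, at (420,314), is half hidden by a finger.

```bash
python3 - <<'E'
from h import *
c=dict(np.load("w1.npz"));c["fish"]=1
g=cv2.cvtColor(c["pixels"],cv2.COLOR_BGR2GRAY)
def dark(p,r,c=c,g=g,th=75):
    x,y=p; w=g[max(y-r,0):y+r+1,x-r:x+r+1]; m=(w<th).astype(float)
    ys,xs=np.nonzero(m); return np.array([xs.mean()+x-r,ys.mean()+max(y-r,0)])
bh=onplane(c,dark((364,51),13),45)
h1=onplane(c,dark((209,16),6),24);h2=onplane(c,dark((207,67),6),24)
print("bush",bh,"bar",h1,h2,(h1+h2)/2,np.hypot(*(h1-h2)),np.degrees(np.arctan2(*(h1-h2)[::-1])))
for q in blobs(c,"brass"):
    b=cv2.boundingRect(q); print(b,onplane(c,hullc(q),12),onplane(c,hullc(q),24))
for q in blobs(c,"tan",2000): 
    b=cv2.boundingRect(q)
    if 400<b[0]<600: print("stand",b,onplane(c,hullc(q),12))
# block from start wrist view: top face = brighter blob part
c=dict(np.load("wrist0.npz"));c["fish"]=1;g=cv2.cvtColor(c["pixels"],cv2.COLOR_BGR2GRAY)
print("block hole",onplane(c,dark((259,214),7,c,g),45))
cr=c["pixels"][160:260,200:320]; cv2.imwrite("pics/blk.png",cv2.resize(cr,None,fx=5,fy=5,interpolation=cv2.INTER_NEAREST))
E
```

```text
bush [514.76519975 266.17937563] bar [370.67309168 311.18785284] [368.57917965 259.09317499] [369.62613566 285.14051391] 52.136742593469485 87.69827205055545
(400, 288, 37, 54) [588.27929033  -6.83175831] [5.84704849e+02 4.74635243e-02]
(267, 169, 55, 57) [450.62954874 125.97300726] [451.60059381 128.46673432]
(342, 32, 42, 43) [516.59784482 269.86644568] [515.39047696 267.60850647]
(197, 3, 29, 80) [369.28209705 285.2801466 ] [372.93940735 282.51321433]
block hole [588.41861706  -1.77589461]
```

View pics/blk.png

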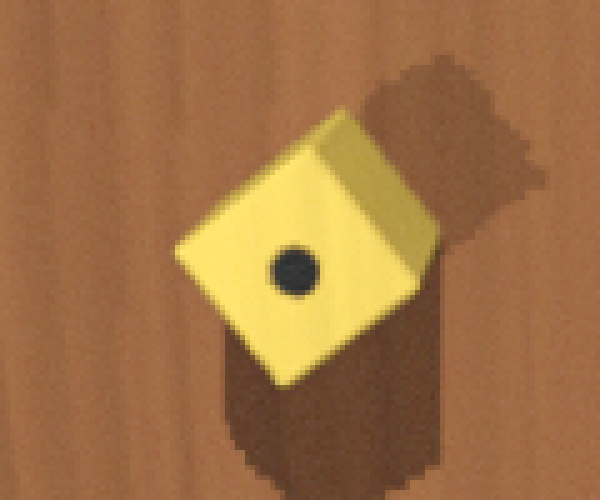

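Block crop: top-face corners at full-image (235,210), (262,190), (284,218), (256,237), hole at (259,214).

```bash
python3 - <<'E'
from h import *
c=dict(np.load("wrist0.npz"));c["fish"]=1
P=np.array([onplane(c,p,45) for p in((235.2,210),(262.4,189.6),(284,217.6),(256.4,237.2))])
print(P.mean(0),[(round(np.hypot(*d),1),round(np.degrees(np.arctan2(d[1],d[0])),1)) for d in np.roll(P,-1,0)-P])
for n in("scene","side"):
    c=dict(np.load(n+"0.npz"))
    for k in("green","red"):
        for q in blobs(c,k,250 if n=="scene" or k=="green" else 60):
            W=np.array([onplane(c,p[0],12) for p in q],np.float32); print(n,k,cv2.minAreaRect(W))
c=dict(np.load("side0.npz")); print(cv2.cvtColor(c["pixels"],cv2.COLOR_BGR2HSV)[180:183,233:236].reshape(-1,3))
c=dict(np.load("w1.npz"));c["fish"]=1
h=cv2.cvtColor(c["pixels"],cv2.COLOR_BGR2HSV); print(h[135,475],h[170,500])
m=cv2.inRange(h,np.array((15,60,200)),np.array((22,160,255)))
for q in cv2.findContours(m,0,1)[0]:
    if cv2.contourArea(q)>1500: print(cv2.boundingRect(q),onplane(c,hullc(q),12))
E
```

```text
[589.03118461  -1.72501406] [(np.float64(32.6), np.float64(35.2)), (np.float64(32.6), np.float64(-54.2)), (np.float64(32.9), np.float64(-144.9)), (np.float64(32.5), np.float64(125.3))]
scene green ((502.86053466796875, -441.7862243652344), (78.41804504394531, 67.34451293945312), 62.16939926147461)
scene red ((526.6990356445312, 441.71966552734375), (116.4981918334961, 53.87771987915039), 36.92288589477539)
scene red ((807.8174438476562, -332.382568359375), (107.73355102539062, 24.347801208496094), 84.8295669555664)
side green ((496.5235900878906, -447.57489013671875), (75.061279296875, 70.62435913085938), 61.25284957885742)
side red ((814.1505737304688, -323.5939636230469), (105.75232696533203, 30.88298225402832), 85.54996490478516)
[[  1 212 238]
 [  1 209 238]
 [  2 213 238]
 [  1 216 237]
 [  1 210 239]
 [  2 211 239]
 [  1 208 239]
 [  2 213 239]
 [  1 214 240]]
[ 18  92 222] [ 18 103 191]
(462, 110, 69, 79) [659.87827763 181.22549792]
```

>>> apply_moves:
  translation:
    - [-30.4,27,32.5]
    - [-30.4,27,32.5]
    - [-30.4,27,32.5]
    - [-30.4,27,32.5]
    - [0,0,0]
    - [0,0,0]
    - [0,0,0]
    - [0,0,0]
  rotation:
    - [0,0,0]
    - [0,0,0]
    - [0,0,0]
    - [0,0,0]
    - [0,0,-7]
    - [0,0,-7]
    - [0,0,-7]
    - [0,0,-7]
  fingers: [1,1,1,1,1,1,1,1]

```text
time_s: 1.53
eef_pos: [567.2, 20.7, 126.0]
tool_rot: [-1.614, -2.694, 0.002]
force: [0.2, -0.4, -0.7]
width: 85.4
finger_force: 0.0
```

>>> apply_moves:
  translation:
    - [0,0,0]
    - [0,0,0]
    - [0,0,0]
    - [0,0,0]
    - [0,0,0]
    - [0,0,0]
    - [0,0,0]
    - [0,0,0]
  rotation:
    - [0,0,-7]
    - [0,0,0]
    - [0,0,0]
    - [0,0,0]
    - [0,0,0]
    - [0,0,0]
    - [0,0,0]
    - [0,0,0]
  fingers: [1,1,1,1,1,1,1,1]

```text
time_s: 2.2
eef_pos: [566.5, 22.8, 127.3]
tool_rot: [1.451, 2.786, -0.0]
force: [-0.5, 0.4, -0.1]
width: 85.7
finger_force: 0.0
```

```bash
python3 - <<'E'
from plant import robot
from h import *
c=robot.capture("wrist"); cv2.imwrite("pics/w2.png",c["pixels"]); np.savez("w2.npz",**c)
o=robot.get_obs();print(o["eef_pos"],o["time_s"],o["qpos"],delta(o,(588.7,-1.8,10)))
E
```

```text
[566.47212214  22.79157223 127.29309528] 2.25 [ 0.03552048  0.46819562 -0.17058342  1.8839551   0.10735278  0.7980674
  0.41863205] (array([-32.9,   4.1, 117.3]), np.float64(35.0))
```

View pics/w2.png

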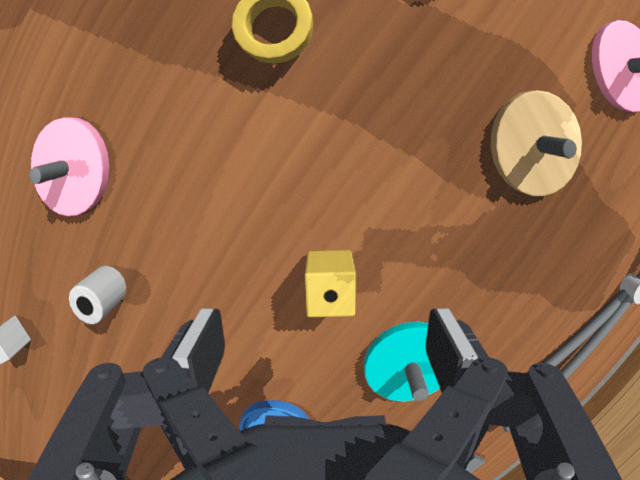

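The wrist view shows the block square to the gripper with its hole at (331,296). The cyan stand at (405,362) is close to the right finger, so I'll check the clearance.

```bash
python3 - <<'E'
from h import *
c=dict(np.load("w2.npz"));c["fish"]=1
print("hole",onplane(c,(330.5,296),45),"cyan",onplane(c,(404,362),12), "cyan rim near", onplane(c,(395,326),12),onplane(c,(366,365),12))
P=np.array([onplane(c,p,45) for p in((305,284),(355,284),(355,315),(307,317))]);print(P.mean(0))
print("stand",onplane(c,(536,145),12),"ring",onplane(c,(272,27),22), "steelbush",onplane(c,(84,306),45))
R=np.array([[np.cos(.611),-np.sin(.611)]])
for n,p in(("cyan",onplane(c,(404,362),12)),("steel",onplane(c,(84,306),45))):
    d=p-np.array([588.7,-1.8]); u=np.array([np.cos(.611),np.sin(.611)]);v=np.array([-u[1],u[0]]); print(n,d@u,d@v)
E
```

```text
hole [589.08921147  -2.03878848] cyan [690.49248338 -32.71222195] cyan rim near [659.23153135  -8.2588644 ] [664.0592979  -53.45531704]
[591.08651045  -4.82441686]
stand [658.42868796 176.48350091] ring [453.93757656 123.63092283] steelbush [ 434.56223781 -130.20294528]
cyan 65.64171757036834 -83.71642642956432
steel -199.91342514715518 -16.744806236420605
```

>>> apply_moves:
  translation:
    - [-33,4,0]
    - [0,0,30]
    - [0,0,30]
    - [0,0,30]
    - [0,0,27]
    - [0,0,0]
    - [0,0,0]
    - [0,0,0]
  rotation:
    - [0,0,0]
    - [0,0,0]
    - [0,0,0]
    - [0,0,0]
    - [0,0,0]
    - [0,0,0]
    - [0,0,0]
    - [0,0,0]
  fingers: [1,1,1,1,1,1,-1,-1]
  grip_force: 50

```text
time_s: 2.92
eef_pos: [589.7, -1.9, 11.6]
tool_rot: [1.45, 2.785, 0.002]
force: [0.4, 0.1, -0.4]
width: 63.9
finger_force: 0.0
```

>>> apply_moves:
  translation:
    - [0,0,0]
    - [0,0,0]
    - [0,0,0]
    - [0,0,0]
    - [0,0,0]
    - [0,0,0]
    - [0,0,0]
    - [0,0,0]
  rotation:
    - [0,0,0]
    - [0,0,0]
    - [0,0,0]
    - [0,0,0]
    - [0,0,0]
    - [0,0,0]
    - [0,0,0]
    - [0,0,0]
  fingers: [-1,-1,-1,-1,-1,-1,-1,-1]

```text
time_s: 3.58
eef_pos: [589.9, -2.2, 12.3]
tool_rot: [1.45, 2.784, 0.002]
force: [-1.3, 0.2, 7.0]
width: 33.6
finger_force: 51.2
```

>>> apply_moves:
  translation:
    - [0,0,-40]
    - [0,0,-40]
    - [0,0,-40]
    - [-26,-27.3,0]
    - [-26,-27.3,0]
    - [-26,-27.3,0]
    - [-26,-27.3,0]
    - [-26,-27.3,0]
  rotation:
    - [0,0,0]
    - [0,0,0]
    - [0,0,0]
    - [0,0,0]
    - [0,0,0]
    - [0,0,0]
    - [0,0,0]
    - [0,0,0]
  fingers: [-1,-1,-1,-1,-1,-1,-1,-1]

```text
time_s: 4.25
eef_pos: [550.3, -188.4, 130.6]
tool_rot: [1.45, 2.787, -0.0]
force: [0.7, -0.2, -3.4]
width: 32.9
finger_force: 51.9
```

>>> apply_moves:
  translation:
    - [-26,-27.3,0]
    - [-26,-27.3,0]
    - [-26,-27.3,0]
    - [-26,-27.3,0]
    - [-26,-27.3,0]
    - [-26,-27.3,0]
    - [0,0,0]
    - [0,0,0]
  rotation:
    - [0,0,0]
    - [0,0,0]
    - [0,0,0]
    - [0,0,0]
    - [0,0,0]
    - [0,0,0]
    - [0,0,-7]
    - [0,0,-7]
  fingers: [-1,-1,-1,-1,-1,-1,-1,-1]

```text
time_s: 4.92
eef_pos: [504.0, -412.4, 129.9]
tool_rot: [-1.101, -2.941, 0.003]
force: [0.3, 0.8, -3.7]
width: 33.4
finger_force: 51.6
```

>>> apply_moves:
  translation:
    - [0,0,0]
    - [0,0,0]
    - [0,0,0]
    - [0,0,0]
    - [0,0,0]
    - [0,0,0]
    - [0,0,0]
    - [0,0,0]
  rotation:
    - [0,0,-7]
    - [0,0,-6]
    - [0,0,0]
    - [0,0,0]
    - [0,0,0]
    - [0,0,0]
    - [0,0,0]
    - [0,0,0]
  fingers: [-1,-1,-1,-1,-1,-1,-1,-1]

```text
time_s: 5.58
eef_pos: [506.8, -408.5, 130.3]
tool_rot: [0.761, 3.048, -0.0]
force: [0.7, -0.3, -3.6]
width: 33.4
finger_force: 51.7
```

```bash
python3 - <<'E'
from plant import robot
from h import *
c=robot.capture("wrist"); cv2.imwrite("pics/w3.png",c["pixels"]); np.savez("w3.npz",**c); c["fish"]=1
o=robot.get_obs();print(o["eef_pos"],o["time_s"],o["width"],delta(o,(500,-445,20)))
for q in blobs(c,"green",300):
    W=np.array([onplane(c,p[0],12) for p in q],np.float32); print(cv2.boundingRect(q),cv2.minAreaRect(W))
E
```

```text
[ 506.79593336 -408.49573744  130.29875664] 5.6333 33.31013607455429 (array([-11.1, -35.4, 110.3]), np.float64(62.0))
(229, 199, 94, 89) ((497.8325500488281, -444.71502685546875), (69.5723876953125, 70.60614013671875), 61.4138298034668)
```

View pics/w3.png

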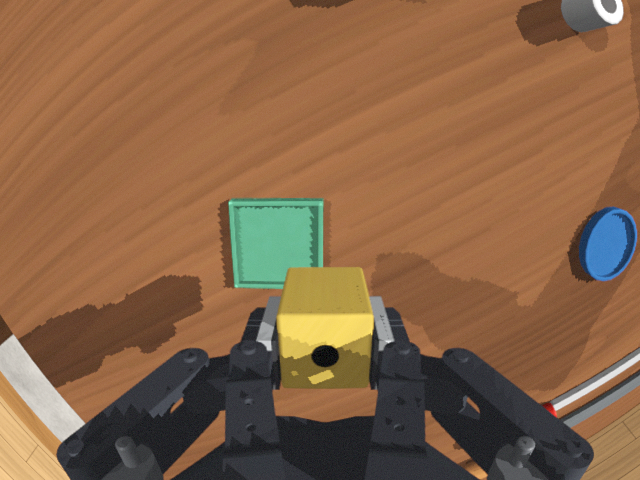

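The wrist view shows the block held squarely and the tray at (276,243), which measures 70x70 mm at (498,-444.7).

>>> apply_moves:
  translation:
    - [-9.2,-36.1,0]
    - [0,0,35]
    - [0,0,35]
    - [0,0,30]
    - [0,0,8]
    - [0,0,3]
    - [0,0,2]
    - [0,0,0]
  rotation:
    - [0,0,0]
    - [0,0,0]
    - [0,0,0]
    - [0,0,0]
    - [0,0,0]
    - [0,0,0]
    - [0,0,0]
    - [0,0,0]
  fingers: [-1,-1,-1,-1,-1,-1,-1,-1]

```text
time_s: 6.3
eef_pos: [498.1, -444.8, 18.4]
tool_rot: [0.76, 3.048, -0.0]
force: [-0.3, -0.6, -4.1]
width: 33.4
finger_force: 52.1
```

```bash
python3 - <<'E'
from plant import robot
o=robot.get_obs();print(o["eef_pos"],o["force"],o["time_s"])
E
```

```text
[ 498.13784458 -444.84973912   18.40043407] [-0.30991982 -0.64922497 -4.06582596] 6.3
```

>>> apply_moves:
  translation:
    - [0,0,1]
    - [0,0,0.7]
    - [0,0,0]
    - [0,0,0]
    - [0,0,0]
    - [0,0,0]
    - [0,0,0]
    - [0,0,0]
  rotation:
    - [0,0,0]
    - [0,0,0]
    - [0,0,0]
    - [0,0,0]
    - [0,0,0]
    - [0,0,0]
    - [0,0,0]
    - [0,0,0]
  fingers: [-1,-1,-1,-1,-1,-1,-1,-1]

```text
time_s: 6.97
eef_pos: [498.6, -445.2, 18.2]
tool_rot: [0.76, 3.047, -0.001]
force: [-4.1, 2.5, 8.2]
width: 33.5
finger_force: 53.6
```

>>> apply_moves:
  translation:
    - [0,0,0]
    - [0,0,0]
    - [0,0,0]
    - [0,0,0]
    - [0,0,-15]
    - [0,0,-35]
    - [0,0,-35]
    - [0,0,-35]
  rotation:
    - [0,0,0]
    - [0,0,0]
    - [0,0,0]
    - [0,0,0]
    - [0,0,0]
    - [0,0,0]
    - [0,0,0]
    - [0,0,0]
  fingers: [1,1,1,1,1,1,1,1]

```text
time_s: 7.63
eef_pos: [497.8, -444.6, 137.6]
tool_rot: [-0.76, -3.048, -0.0]
force: [0.6, 0.3, 0.3]
width: 85.7
finger_force: 0.0
```

```bash
python3 - <<'E'
from plant import robot
from h import *
c=robot.capture("wrist"); cv2.imwrite("pics/w4.png",c["pixels"]); np.savez("w4.npz",**c); c["fish"]=1
o=robot.get_obs();print(o["eef_pos"],o["time_s"],o["width"])
g=cv2.cvtColor(c["pixels"],cv2.COLOR_BGR2GRAY)
for q in blobs(c,"brass",150):
    x,y,w,h=cv2.boundingRect(q);m=(g[y:y+h,x:x+w]<75)&(cv2.drawContours(np.zeros(g.shape,np.uint8),[q],-1,1,-1)[y:y+h,x:x+w]>0);ys,xs=np.nonzero(m)
    print((x,y,w,h),len(xs),onplane(c,(xs.mean()+x,ys.mean()+y),51) if len(xs) else 0)
print("blue",[ (onplane(c,hullc(q),12),cv2.boundingRect(q)) for q in blobs(c,"blue",300)])
E
```

```text
[ 501.53793053 -447.53677972  146.26275362] 7.6833 85.41227011049844
(299, 208, 52, 63) 126 [ 498.32241837 -444.62029154]
blue [(array([ 636.00898729, -187.28694891]), (603, 199, 37, 69))]
```

View pics/w4.png

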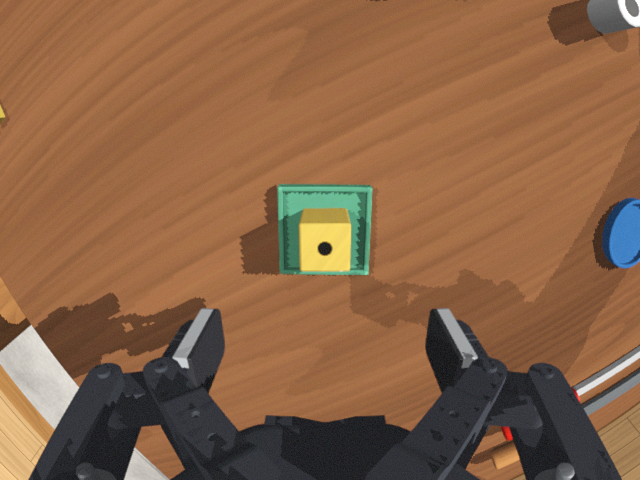

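The wrist view shows the block standing centred and square in the green tray (hole at (325,248)). Next is the bush.

>>> apply_moves:
  translation:
    - [17.8,35.4,0]
    - [17.8,35.4,0]
    - [17.8,35.4,0]
    - [17.8,35.4,0]
    - [17.8,35.4,0]
    - [17.8,35.4,0]
    - [17.8,35.4,0]
    - [17.8,35.4,0]
  rotation:
    - [0,0,0]
    - [0,0,0]
    - [0,0,0]
    - [0,0,0]
    - [0,0,0]
    - [0,0,0]
    - [0,0,0]
    - [0,0,0]
  fingers: [1,1,1,1,1,1,1,1]

```text
time_s: 8.35
eef_pos: [505.3, -126.2, 136.6]
tool_rot: [0.76, 3.046, -0.0]
force: [1.4, -0.2, 0.5]
width: 85.5
finger_force: 0.0
```

>>> apply_moves:
  translation:
    - [17.8,35.4,0]
    - [17.8,35.4,0]
    - [17.8,35.4,0]
    - [17.8,35.4,0]
    - [17.8,35.4,0]
    - [17.8,35.4,0]
    - [17.8,35.4,0]
    - [17.8,35.4,0]
  rotation:
    - [0,0,0]
    - [0,0,0]
    - [0,0,0]
    - [0,0,0]
    - [0,0,0]
    - [0,0,0]
    - [0,0,0]
    - [0,0,0]
  fingers: [1,1,1,1,1,1,1,1]

```text
time_s: 9.02
eef_pos: [512.5, 191.0, 136.6]
tool_rot: [0.76, 3.047, 0.001]
force: [0.8, -0.2, 0.0]
width: 85.5
finger_force: 0.0
```

>>> apply_moves:
  translation:
    - [17.8,35.4,0]
    - [17.8,35.4,0]
    - [0,0,0]
    - [0,0,0]
    - [0,0,0]
    - [0,0,0]
    - [0,0,0]
    - [0,0,0]
  rotation:
    - [0,0,0]
    - [0,0,0]
    - [0,0,0]
    - [0,0,0]
    - [0,0,0]
    - [0,0,0]
    - [0,0,0]
    - [0,0,0]
  fingers: [1,1,1,1,1,1,1,1]

```text
time_s: 9.68
eef_pos: [514.7, 266.6, 135.7]
tool_rot: [0.764, 3.047, -0.001]
force: [-1.0, 0.0, -0.6]
width: 85.3
finger_force: 0.0
```

```bash
cat > bush.py <<'E'
from plant import robot
from h import *
import sys
def holes(c,z,amin=150):
    g=cv2.cvtColor(c["pixels"],cv2.COLOR_BGR2GRAY)
    for q in blobs(c,"brass",amin):
        x,y,w,h=cv2.boundingRect(q);m=(g[y:y+h,x:x+w]<75)&(cv2.drawContours(np.zeros(g.shape,np.uint8),[q],-1,1,-1)[y:y+h,x:x+w]>0);ys,xs=np.nonzero(m)
        print((x,y,w,h),len(xs),onplane(c,(xs.mean()+x,ys.mean()+y),z) if len(xs) else 0,"hull@24",onplane(c,hullc(q),24))
c=robot.capture("wrist");c["fish"]=1; cv2.imwrite(f"pics/{sys.argv[1]}.png",c["pixels"]); np.savez(sys.argv[1]+".npz",**c)
o=robot.get_obs();print(o["eef_pos"],o["time_s"],o["width"],delta(o,[float(v) for v in sys.argv[3:6]]))
holes(c,float(sys.argv[2]))
E
python3 bush.py w5 45 515.5 267 10
```

```text
[514.60215353 266.93813941 135.69489887] 9.7333 85.20760825331388 (array([ -0.7,   0.5, 125.7]), np.float64(61.9))
(106, 210, 67, 69) 264 [448.3341052  150.79344095] hull@24 [450.53035068 134.09598559]
(297, 207, 53, 64) 466 [514.93257275 265.8143641 ] hull@24 [516.33871562 265.22089535]
(193, 8, 114, 79) 103 [376.09119201 289.88697143] hull@24 [372.65766234 285.92763963]
```

>>> apply_moves:
  translation:
    - [0,0,32]
    - [0,0,32]
    - [0,0,32]
    - [0,0,29]
    - [0,0,0]
    - [0,0,0]
    - [0,0,0]
    - [0,0,0]
  rotation:
    - [0,0,0]
    - [0,0,0]
    - [0,0,0]
    - [0,0,0]
    - [0,0,0]
    - [0,0,0]
    - [0,0,0]
    - [0,0,0]
  fingers: [1,1,1,1,1,-1,-1,-1]
  grip_force: 50

```text
time_s: 10.4
eef_pos: [515.7, 269.0, 12.7]
tool_rot: [0.76, 3.045, 0.004]
force: [0.4, -0.3, 0.2]
width: 51.6
finger_force: 0.0
```

>>> apply_moves:
  translation:
    - [0,0,0]
    - [0,0,0]
    - [0,0,0]
    - [0,0,0]
    - [0,0,0]
    - [0,0,0]
    - [0,0,0]
    - [0,0,0]
  rotation:
    - [0,0,0]
    - [0,0,0]
    - [0,0,0]
    - [0,0,0]
    - [0,0,0]
    - [0,0,0]
    - [0,0,0]
    - [0,0,0]
  fingers: [-1,-1,-1,-1,-1,-1,-1,-1]

```text
time_s: 11.07
eef_pos: [515.2, 268.1, 12.7]
tool_rot: [0.76, 3.046, 0.001]
force: [-2.1, -1.4, 7.2]
width: 34.8
finger_force: 49.2
```

>>> apply_moves:
  translation:
    - [0,0,-40]
    - [0,0,-40]
    - [0,0,-40]
    - [-26.8,-27.6,0]
    - [-26.8,-27.6,0]
    - [-26.8,-27.6,0]
    - [-26.8,-27.6,0]
    - [-26.8,-27.6,0]
  rotation:
    - [0,0,0]
    - [0,0,0]
    - [0,0,0]
    - [0,0,0]
    - [0,0,0]
    - [0,0,0]
    - [0,0,0]
    - [0,0,0]
  fingers: [-1,-1,-1,-1,-1,-1,-1,-1]

```text
time_s: 11.73
eef_pos: [567.8, 81.5, 131.4]
tool_rot: [0.759, 3.047, 0.0]
force: [2.3, -0.4, -4.7]
width: 35.1
finger_force: 51.7
```

>>> apply_moves:
  translation:
    - [-26.8,-27.6,0]
    - [-26.8,-27.6,0]
    - [-26.8,-27.6,0]
    - [-26.8,-27.6,0]
    - [-26.8,-27.6,0]
    - [0,0,0]
    - [0,0,0]
    - [0,0,0]
  rotation:
    - [0,0,0]
    - [0,0,0]
    - [0,0,0]
    - [0,0,0]
    - [0,0,0]
    - [0,0,0]
    - [0,0,0]
    - [0,0,0]
  fingers: [-1,-1,-1,-1,-1,-1,-1,-1]

```text
time_s: 12.4
eef_pos: [620.8, -101.1, 130.8]
tool_rot: [-0.761, -3.048, -0.001]
force: [-0.2, 0.3, -4.0]
width: 34.6
finger_force: 51.5
```

```bash
python3 bush.py w6 45 643.5 -175 20; python3 - <<'E'
from h import *
c=dict(np.load("w6.npz"))
for q in blobs(c,"blue",300):
    e=cv2.fitEllipse(cv2.convexHull(q)); W=np.array([onplane(c,p[0],12) for p in cv2.convexHull(q)],np.float32); print(cv2.boundingRect(q),cv2.minEnclosingCircle(W))
E
```

```text
[620.83634632 -99.91107629 130.80419905] 12.45 34.666271153811486 (array([-55.2, -55.8, 110.7]), np.float64(62.1))
(278, 269, 95, 123) 1498 [ 699.18893106 -141.90396892] hull@24 [ 690.20318853 -137.36729441]
(214, 253, 84, 79) ((641.6223754882812, -173.58384704589844), 37.323028564453125)
```

View pics/w6.png

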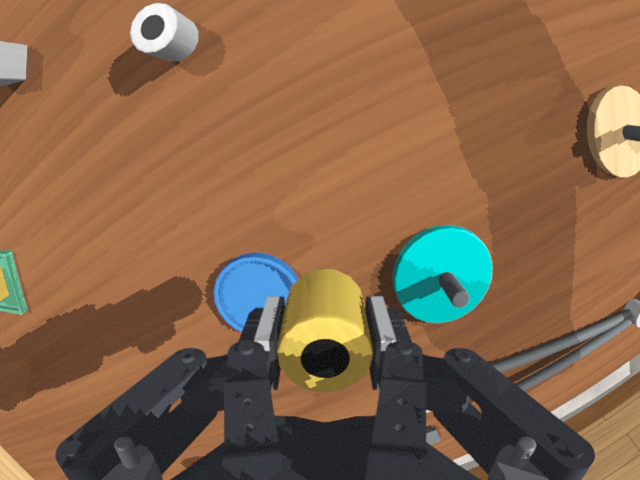

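The wrist view shows the bush held upright and the tin at (256,293), partly hidden.

>>> apply_moves:
  translation:
    - [-27,-27.9,0]
    - [-27,-27.9,0]
    - [0,0,35]
    - [0,0,35]
    - [0,0,30]
    - [0,0,8]
    - [0,0,2.5]
    - [0,0,0]
  rotation:
    - [0,0,0]
    - [0,0,0]
    - [0,0,0]
    - [0,0,0]
    - [0,0,0]
    - [0,0,0]
    - [0,0,0]
    - [0,0,0]
  fingers: [-1,-1,-1,-1,-1,-1,-1,-1]

```text
time_s: 13.12
eef_pos: [643.0, -174.0, 20.3]
tool_rot: [-0.756, -3.049, -0.001]
force: [0.3, 0.2, -3.6]
width: 34.6
finger_force: 51.7
```

>>> apply_moves:
  translation:
    - [0,0,0.5]
    - [0,0,0]
    - [0,0,0]
    - [0,0,0]
    - [0,0,0]
    - [0,0,0]
    - [0,0,0]
    - [0,0,0]
  rotation:
    - [0,0,0]
    - [0,0,0]
    - [0,0,0]
    - [0,0,0]
    - [0,0,0]
    - [0,0,0]
    - [0,0,0]
    - [0,0,0]
  fingers: [-1,-1,-1,-1,-1,-1,-1,-1]

```text
time_s: 13.78
eef_pos: [642.6, -176.0, 19.6]
tool_rot: [0.76, 3.048, -0.0]
force: [0.3, -0.1, -3.0]
width: 34.8
finger_force: 51.7
```

>>> apply_moves:
  translation:
    - [0,0,1]
    - [0,0,0.6]
    - [0,0,0]
    - [0,0,0]
    - [0,0,0]
    - [0,0,0]
    - [0,0,0]
    - [0,0,0]
  rotation:
    - [0,0,0]
    - [0,0,0]
    - [0,0,0]
    - [0,0,0]
    - [0,0,0]
    - [0,0,0]
    - [0,0,0]
    - [0,0,0]
  fingers: [-1,-1,-1,-1,-1,-1,-1,-1]

```text
time_s: 14.45
eef_pos: [642.8, -176.0, 18.8]
tool_rot: [0.76, 3.048, -0.0]
force: [-2.9, 0.4, 4.7]
width: 34.8
finger_force: 52.4
```

>>> apply_moves:
  translation:
    - [0,0,0]
    - [0,0,0]
    - [0,0,0]
    - [0,0,0]
    - [0,0,-15]
    - [0,0,-35]
    - [0,0,-35]
    - [0,0,-35]
  rotation:
    - [0,0,0]
    - [0,0,0]
    - [0,0,0]
    - [0,0,0]
    - [0,0,0]
    - [0,0,0]
    - [0,0,0]
    - [0,0,0]
  fingers: [1,1,1,1,1,1,1,1]

```text
time_s: 15.12
eef_pos: [642.5, -175.7, 140.0]
tool_rot: [-0.76, -3.048, -0.0]
force: [1.5, -0.5, -0.7]
width: 84.9
finger_force: 0.0
```

```bash
python3 bush.py w7 51 643 -175 20; python3 - <<'E'
from h import *
c=dict(np.load("w7.npz"))
for q in blobs(c,"blue",300):
    W=np.array([onplane(c,p[0],12) for p in cv2.convexHull(q)],np.float32); print(cv2.boundingRect(q),cv2.minEnclosingCircle(W))
E
```

```text
[ 647.13271672 -176.56925988  148.62521569] 15.1667 85.68049940858374 (array([  6. ,  -1. , 128.6]), np.float64(62.0))
(0, 214, 35, 47) 0 0 hull@24 [ 501.89506999 -439.8572915 ]
(299, 209, 52, 62) 468 [ 643.71429723 -176.04792284] hull@24 [ 646.90361189 -177.67265609]
(281, 182, 92, 90) ((642.6444702148438, -174.03927612304688), 35.997528076171875)
```

>>> apply_moves:
  translation:
    - [31,17.7,0]
    - [31,17.7,0]
    - [31,17.7,0]
    - [31,17.7,0]
    - [31,17.7,0]
    - [31,17.7,0]
    - [31,17.7,0]
    - [31,17.7,0]
  rotation:
    - [0,0,0]
    - [0,0,0]
    - [0,0,0]
    - [0,0,0]
    - [0,0,0]
    - [0,0,0]
    - [0,0,0]
    - [0,0,0]
  fingers: [1,1,1,1,1,1,1,1]

```text
time_s: 15.83
eef_pos: [489.5, 66.9, 139.0]
tool_rot: [0.76, 3.046, 0.001]
force: [-0.0, 0.6, -0.4]
width: 85.6
finger_force: 0.0
```

>>> apply_moves:
  translation:
    - [31,17.7,0]
    - [31,17.7,0]
    - [0,0,0]
    - [0,0,0]
    - [0,0,0]
    - [0,0,0]
    - [0,0,0]
    - [0,0,0]
  rotation:
    - [0,0,0]
    - [0,0,0]
    - [0,0,0]
    - [0,0,0]
    - [0,0,0]
    - [0,0,0]
    - [0,0,0]
    - [0,0,0]
  fingers: [1,1,1,1,1,1,1,1]

```text
time_s: 16.5
eef_pos: [452.6, 124.9, 137.9]
tool_rot: [0.763, 3.047, -0.0]
force: [-0.5, 0.3, 0.2]
width: 85.4
finger_force: 0.0
```

```bash
python3 bush.py w8 24 452 126 3; python3 - <<'E'
from h import *
c=dict(np.load("w8.npz"))
h=cv2.cvtColor(c["pixels"],cv2.COLOR_BGR2HSV)
m=cv2.inRange(h,np.array((15,60,190)),np.array((22,160,255)))
for q in cv2.findContours(m,0,1)[0]:
    if cv2.contourArea(q)>800: print("stand",cv2.boundingRect(q),onplane(c,hullc(q),12))
E
```

```text
[452.50225096 125.03526877 137.85298525] 16.55 85.55643803950173 (array([  0.9,   0.6, 134.9]), np.float64(61.9))
(166, 461, 19, 19) 0 0 hull@24 [ 628.35222364 -172.84127596]
(0, 415, 25, 37) 0 0 hull@24 [ 502.89241726 -450.09571222]
(289, 191, 74, 75) 963 [448.01456766 130.58612657] hull@24 [448.70179407 128.22870949]
(409, 11, 107, 59) 74 [369.36762559 271.98955385] hull@24 [370.02564769 279.33487203]
```

View pics/w8.png

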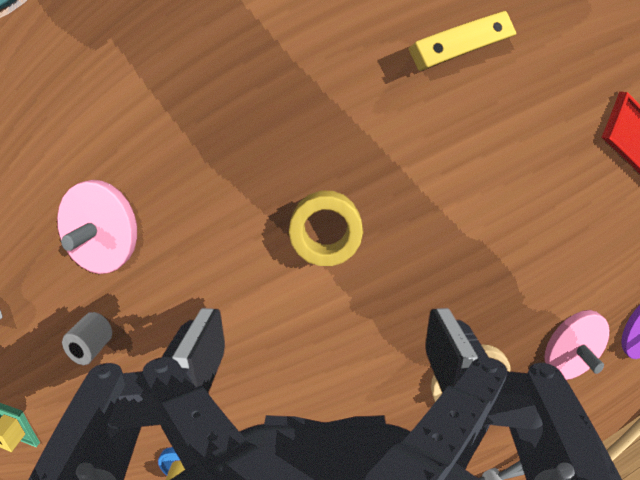

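The wrist view shows the ring at (326,229), clear of everything, and the bar at (464,40).

>>> apply_moves:
  translation:
    - [2.7,0.8,0]
    - [0,0,35]
    - [0,0,35]
    - [0,0,35]
    - [0,0,20]
    - [0,0,7.5]
    - [0,0,0]
    - [0,0,0]
  rotation:
    - [0,0,0]
    - [0,0,0]
    - [0,0,0]
    - [0,0,0]
    - [0,0,0]
    - [0,0,0]
    - [0,0,0]
    - [0,0,0]
  fingers: [1,1,1,1,1,1,1,-1]
  grip_force: 50

```text
time_s: 17.22
eef_pos: [450.4, 128.2, 5.9]
tool_rot: [0.76, 3.048, 0.0]
force: [1.0, 0.3, 0.4]
width: 75.5
finger_force: 0.0
```

>>> apply_moves:
  translation:
    - [0,0,0]
    - [0,0,0]
    - [0,0,0]
    - [0,0,0]
    - [0,0,0]
    - [0,0,0]
    - [0,0,0]
    - [0,0,0]
  rotation:
    - [0,0,0]
    - [0,0,0]
    - [0,0,0]
    - [0,0,0]
    - [0,0,0]
    - [0,0,0]
    - [0,0,0]
    - [0,0,0]
  fingers: [-1,-1,-1,-1,-1,-1,-1,-1]

```text
time_s: 17.88
eef_pos: [451.1, 127.9, 7.4]
tool_rot: [0.761, 3.045, 0.001]
force: [-2.0, -0.5, 9.2]
width: 51.9
finger_force: 50.5
```

>>> apply_moves:
  translation:
    - [0,0,-40]
    - [0,0,-40]
    - [0,0,-40]
    - [-23,20.8,0]
    - [-23,20.8,0]
    - [-23,20.8,0]
    - [-23,20.8,0]
    - [-23,20.8,0]
  rotation:
    - [0,0,0]
    - [0,0,0]
    - [0,0,0]
    - [0,0,0]
    - [0,0,0]
    - [0,0,0]
    - [0,0,0]
    - [0,0,0]
  fingers: [-1,-1,-1,-1,-1,-1,-1,-1]

```text
time_s: 18.55
eef_pos: [601.8, 165.5, 126.7]
tool_rot: [0.761, 3.047, 0.0]
force: [0.0, 0.2, -3.4]
width: 51.6
finger_force: 55.0
```

>>> apply_moves:
  translation:
    - [0,0,0]
    - [0,0,0]
    - [0,0,0]
    - [0,0,0]
    - [0,0,0]
    - [0,0,0]
    - [0,0,0]
    - [0,0,0]
  rotation:
    - [0,0,0]
    - [0,0,0]
    - [0,0,0]
    - [0,0,0]
    - [0,0,0]
    - [0,0,0]
    - [0,0,0]
    - [0,0,0]
  fingers: [-1,-1,-1,-1,-1,-1,-1,-1]

```text
time_s: 19.22
eef_pos: [600.3, 165.6, 125.6]
tool_rot: [0.76, 3.048, -0.0]
force: [0.5, -0.5, -2.4]
width: 51.6
finger_force: 55.0
```

```bash
python3 bush.py w9 24 661 181 40; python3 - <<'E'
from h import *
c=dict(np.load("w9.npz"))
h=cv2.cvtColor(c["pixels"],cv2.COLOR_BGR2HSV)
m=cv2.inRange(h,np.array((15,60,180)),np.array((22,160,255)))
for q in cv2.findContours(m,0,1)[0]:
    if cv2.contourArea(q)>800: W=np.array([onplane(c,p[0],12) for p in cv2.convexHull(q)],np.float32);print("stand",cv2.boundingRect(q),onplane(c,hullc(q),12),cv2.minEnclosingCircle(W))
E
```

```text
[600.34782394 165.65605037 125.60566721] 19.2667 52.01645662720927 (array([-46.3,  42. ,  85.6]), np.float64(62.0))
(50, 390, 42, 45) 64 [ 658.78640591 -226.24776503] hull@24 [ 645.65319666 -186.44658529]
(260, 254, 130, 129) 485 [651.6330211  137.86996248] hull@24 [656.11998735 136.51545315]
stand (345, 240, 86, 74) [651.71272641 199.48992082] ((658.2706909179688, 188.96302795410156), 40.255062103271484)
```

View pics/w9.png

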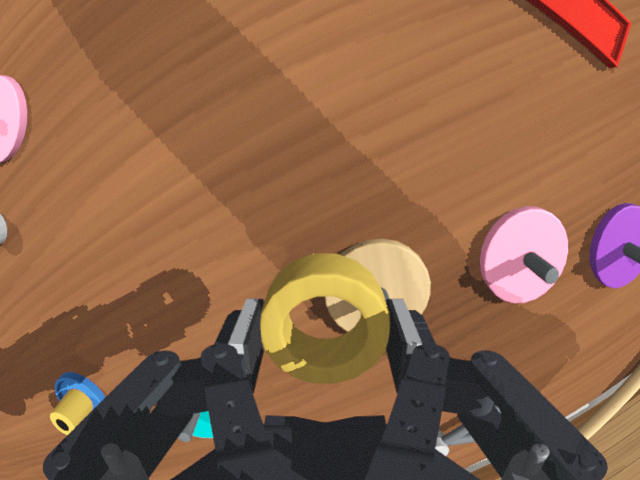

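The wrist view shows the ring held level at (325,317), partly over the stand (385,285), and the post is hidden. I'll fit the visible rim arc and cross-check the post tops from earlier views.

```bash
python3 - <<'E'
from h import *
from scipy.optimize import least_squares
c=dict(np.load("w9.npz"))
h=cv2.cvtColor(c["pixels"],cv2.COLOR_BGR2HSV)
m=cv2.inRange(h,np.array((15,60,150)),np.array((22,160,255)))
q=max([q for q in cv2.findContours(m,0,1)[0] if 340<cv2.boundingRect(q)[0]<400],key=cv2.contourArea)
W=np.array([onplane(c,p[0],12) for p in q if p[0][0]>365 and (p[0][1]<262 or p[0][0]>420)])
for r in(42,):
    s=least_squares(lambda v:np.hypot(*(W-v).T)-r,[661,181],loss="soft_l1");print(len(W),s.x,np.abs(s.fun).mean())
for n,p in(("w1",(515,155)),("w2",(570,148)),("wrist0",(339,13))):
    c=dict(np.load(n+".npz"));c["fish"]=1;g=cv2.cvtColor(c["pixels"],cv2.COLOR_BGR2GRAY)
    print(n,onplane(c,p,50), g[p[1]-6:p[1]+7:3,p[0]-9:p[0]+10:3].tolist())
E
```

```text
112 [659.91800633 181.18453932] 0.46375246289907446
w1 [662.22774092 179.16095384] [[77, 88, 121, 115, 131, 207, 216], [60, 74, 115, 114, 113, 218, 232], [48, 60, 109, 110, 107, 223, 228], [113, 60, 100, 121, 137, 224, 222], [227, 228, 227, 221, 227, 227, 227]]
w2 [661.94380173 181.48186923] [[57, 70, 118, 114, 129, 229, 228], [48, 108, 114, 116, 113, 206, 229], [42, 110, 114, 112, 115, 142, 231], [44, 102, 108, 113, 112, 185, 230], [48, 76, 106, 106, 106, 199, 229]]
wrist0 [661.56599499 179.03161604] [[199, 160, 124, 132, 128, 180, 198], [204, 111, 122, 121, 123, 114, 200], [203, 110, 115, 116, 113, 108, 203], [194, 44, 104, 109, 105, 67, 207], [195, 52, 44, 51, 47, 82, 199]]
```

>>> apply_moves:
  translation:
    - [-23.2,20.9,0]
    - [-23.3,20.9,0]
    - [0,0,30]
    - [0,0,28]
    - [0,0,0]
    - [0,0,0]
    - [0,0,0]
    - [0,0,0]
  rotation:
    - [0,0,0]
    - [0,0,0]
    - [0,0,0]
    - [0,0,0]
    - [0,0,0]
    - [0,0,0]
    - [0,0,0]
    - [0,0,0]
  fingers: [-1,-1,-1,-1,-1,-1,-1,-1]

```text
time_s: 19.93
eef_pos: [662.4, 181.4, 69.8]
tool_rot: [0.759, 3.045, 0.003]
force: [-0.5, -0.4, -2.0]
width: 51.8
finger_force: 55.0
```

```bash
python3 - <<'E'
from plant import robot
from h import *
o=robot.get_obs();print(o["eef_pos"],o["force"],delta(o,(661,180.7,20)))
ims=[]
for n in("scene","side"):
    c=robot.capture(n); M=c["R"]@np.array([661,180,50])+c["t"]; u,v=(c["mtx"]@M)[:2]/M[2]; u,v=int(u),int(v)
    ims.append(cv2.resize(c["pixels"][max(v-50,0):v+50,u-60:u+60],(480,400)))
ims.append(cv2.resize(robot.capture("wrist")["pixels"][180:420,180:468],(480,400))[:, :])
cv2.imwrite("pics/ring.png",cv2.resize(np.hstack(ims),(800,222)))
E
```

```text
[662.38189774 181.35792639  69.75662756] [-0.45020587 -0.35172976 -1.96386493] (array([ 1. , -1.4, 49.8]), np.float64(62.0))
```

View pics/ring.png

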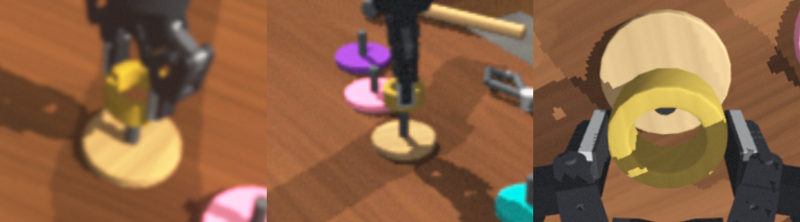

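The three-view strip shows the ring held right above the tan stand's post, with the post top seen through the hole at (668,110). I'll lower it.

>>> apply_moves:
  translation:
    - [0.5,-0.7,8]
    - [0,0,8]
    - [0,0,8]
    - [0,0,8]
    - [0,0,8]
    - [0,0,5]
    - [0,0,0]
    - [0,0,0]
  rotation:
    - [0,0,0]
    - [0,0,0]
    - [0,0,0]
    - [0,0,0]
    - [0,0,0]
    - [0,0,0]
    - [0,0,0]
    - [0,0,0]
  fingers: [-1,-1,-1,-1,-1,-1,-1,-1]

```text
time_s: 20.75
eef_pos: [660.1, 180.4, 21.8]
tool_rot: [-0.76, -3.048, 0.001]
force: [-1.0, -1.3, -3.4]
width: 51.9
finger_force: 55.0
```

>>> apply_moves:
  translation:
    - [0,0,1]
    - [0,0,1]
    - [0,0,1]
    - [0,0,1]
    - [0,0,0]
    - [0,0,0]
    - [0,0,0]
    - [0,0,0]
  rotation:
    - [0,0,0]
    - [0,0,0]
    - [0,0,0]
    - [0,0,0]
    - [0,0,0]
    - [0,0,0]
    - [0,0,0]
    - [0,0,0]
  fingers: [-1,-1,-1,-1,-1,-1,-1,-1]

```text
time_s: 21.42
eef_pos: [660.7, 180.4, 19.6]
tool_rot: [0.76, 3.047, 0.0]
force: [-3.1, -1.7, 6.1]
width: 51.6
finger_force: 55.8
```

>>> apply_moves:
  translation:
    - [0,0,0]
    - [0,0,0]
    - [0,0,0]
    - [0,0,0]
    - [0,0,-15]
    - [0,0,-35]
    - [0,0,-35]
    - [0,0,-35]
  rotation:
    - [0,0,0]
    - [0,0,0]
    - [0,0,0]
    - [0,0,0]
    - [0,0,0]
    - [0,0,0]
    - [0,0,0]
    - [0,0,0]
  fingers: [1,1,1,1,1,1,1,1]

```text
time_s: 22.08
eef_pos: [660.1, 180.5, 140.5]
tool_rot: [-0.76, -3.048, -0.0]
force: [0.6, -0.2, 0.1]
width: 85.1
finger_force: 0.0
```

>>> apply_moves:
  translation:
    - [0,0,0]
    - [34,-4.9,0]
    - [34,-4.9,0]
    - [34,-4.9,0]
    - [34,-4.9,0]
    - [34,-4.9,0]
    - [34,-4.9,0]
    - [34,-4.9,0]
  rotation:
    - [0,0,0]
    - [0,0,0]
    - [0,0,0]
    - [0,0,0]
    - [0,0,0]
    - [0,0,0]
    - [0,0,0]
    - [0,0,0]
  fingers: [1,1,1,1,1,1,1,1]

```text
time_s: 22.75
eef_pos: [432.8, 262.4, 139.4]
tool_rot: [0.76, 3.047, 0.001]
force: [0.6, 0.7, -0.2]
width: 85.4
finger_force: 0.0
```

>>> apply_moves:
  translation:
    - [34,-4.9,0]
    - [34,-4.9,0]
    - [0,0,0]
    - [0,0,0]
    - [0,0,0]
    - [0,0,0]
    - [0,0,0]
    - [0,0,0]
  rotation:
    - [0,0,0]
    - [0,0,0]
    - [0,0,7]
    - [0,0,7]
    - [0,0,7]
    - [0,0,7]
    - [0,0,7]
    - [0,0,7]
  fingers: [1,1,1,1,1,1,1,1]

```text
time_s: 23.42
eef_pos: [369.7, 285.5, 139.4]
tool_rot: [1.809, 2.568, 0.002]
force: [-0.1, 0.4, -0.3]
width: 85.5
finger_force: 0.0
```

>>> apply_moves:
  translation:
    - [0,0,0]
    - [0,0,0]
    - [0,0,0]
    - [0,0,0]
    - [0,0,0]
    - [0,0,0]
    - [0,0,0]
    - [0,0,0]
  rotation:
    - [0,0,7]
    - [0,0,7]
    - [0,0,7]
    - [0,0,1]
    - [0,0,0]
    - [0,0,0]
    - [0,0,0]
    - [0,0,0]
  fingers: [1,1,1,1,1,1,1,1]

```text
time_s: 24.08
eef_pos: [369.5, 285.1, 138.5]
tool_rot: [-2.259, -2.184, -0.0]
force: [0.2, 0.2, 0.7]
width: 85.6
finger_force: 0.0
```

```bash
python3 bush.py w10 24 369.6 285 8; python3 - <<'E'
from h import *
c=dict(np.load("w10.npz"));g=cv2.cvtColor(c["pixels"],cv2.COLOR_BGR2GRAY)
for q in blobs(c,"brass",150):
    x,y,w,h=cv2.boundingRect(q);k=cv2.drawContours(np.zeros(g.shape,np.uint8),[q],-1,255,-1)
    m=((g<85)&(k>0)).astype(np.uint8); n,_,st,ce=cv2.connectedComponentsWithStats(m)
    for i in range(1,n):
        if st[i,4]>8: print("hole",st[i],onplane(c,ce[i],24))
for q in blobs(c,"red",500):
    W=np.array([onplane(c,p[0],12) for p in q],np.float32); print(cv2.boundingRect(q),cv2.minAreaRect(W))
E
```

```text
[369.51281555 285.09639124 138.45668214] 24.1333 85.38253760306623 (array([-1.000e-01,  1.000e-01,  1.305e+02]), np.float64(-2.0))
(586, 297, 48, 55) 0 0 hull@24 [662.79315783 180.14191474]
(311, 177, 29, 109) 114 [369.90526967 288.99031816] hull@24 [369.91316626 288.90422973]
hole [618 316   5   5  15] [677.88356512 185.00528196]
hole [321 197   9   9  66] [370.67233726 310.72970831]
hole [321 265   9   9  56] [368.68972178 258.50326057]
```

>>> apply_moves:
  translation:
    - [0,0,35]
    - [0,0,35]
    - [0,0,35]
    - [0,0,18]
    - [0,0,6]
    - [0,0,0]
    - [0,0,0]
    - [0,0,0]
  rotation:
    - [0,0,0]
    - [0,0,0]
    - [0,0,0]
    - [0,0,0]
    - [0,0,0]
    - [0,0,0]
    - [0,0,0]
    - [0,0,0]
  fingers: [1,1,1,1,1,1,-1,-1]
  grip_force: 60

```text
time_s: 24.8
eef_pos: [370.4, 285.9, 10.7]
tool_rot: [2.26, 2.182, 0.004]
force: [-0.2, -1.1, -0.2]
width: 64.1
finger_force: 0.0
```

>>> apply_moves:
  translation:
    - [0,0,0]
    - [0,0,0]
    - [0,0,0]
    - [0,0,0]
    - [0,0,0]
    - [0,0,0]
    - [0,0,0]
    - [0,0,0]
  rotation:
    - [0,0,0]
    - [0,0,0]
    - [0,0,0]
    - [0,0,0]
    - [0,0,0]
    - [0,0,0]
    - [0,0,0]
    - [0,0,0]
  fingers: [-1,-1,-1,-1,-1,-1,-1,-1]

```text
time_s: 25.47
eef_pos: [370.0, 285.5, 10.4]
tool_rot: [2.26, 2.182, 0.002]
force: [-0.9, -1.3, 7.8]
width: 18.0
finger_force: 59.2
```

>>> apply_moves:
  translation:
    - [0,0,-40]
    - [0,0,-40]
    - [0,0,-40]
    - [28.4,26.5,0]
    - [28.4,26.5,0]
    - [28.4,26.5,0]
    - [28.4,26.5,0]
    - [0,0,0]
  rotation:
    - [0,0,0]
    - [0,0,0]
    - [0,0,0]
    - [0,0,0]
    - [0,0,0]
    - [0,0,0]
    - [0,0,0]
    - [0,0,0]
  fingers: [-1,-1,-1,-1,-1,-1,-1,-1]

```text
time_s: 26.13
eef_pos: [483.9, 400.0, 129.4]
tool_rot: [-2.259, -2.182, -0.011]
force: [0.9, 1.5, -2.4]
width: 18.4
finger_force: 60.5
```

>>> apply_moves:
  translation:
    - [0,0,0]
    - [0,0,0]
    - [0,0,0]
    - [0,0,0]
    - [0,0,0]
    - [0,0,0]
    - [0,0,0]
    - [0,0,0]
  rotation:
    - [0,0,7]
    - [0,0,7]
    - [0,0,7]
    - [0,0,7]
    - [0,0,7]
    - [0,0,7]
    - [0,0,7]
    - [0,0,2]
  fingers: [-1,-1,-1,-1,-1,-1,-1,-1]

```text
time_s: 26.8
eef_pos: [478.5, 394.3, 128.7]
tool_rot: [2.981, 0.989, -0.003]
force: [-0.5, 0.6, -3.4]
width: 18.1
finger_force: 60.5
```

>>> apply_moves:
  translation:
    - [0,0,0]
    - [0,0,0]
    - [0,0,0]
    - [0,0,0]
    - [0,0,0]
    - [0,0,0]
    - [0,0,0]
    - [0,0,0]
  rotation:
    - [0,0,0]
    - [0,0,0]
    - [0,0,0]
    - [0,0,0]
    - [0,0,0]
    - [0,0,0]
    - [0,0,0]
    - [0,0,0]
  fingers: [-1,-1,-1,-1,-1,-1,-1,-1]

```text
time_s: 27.47
eef_pos: [479.4, 394.9, 129.4]
tool_rot: [-2.979, -0.997, -0.0]
force: [0.6, -0.2, -4.1]
width: 18.2
finger_force: 60.5
```

```bash
python3 bush.py w11 24 525 443 25; python3 - <<'E'
from h import *
c=dict(np.load("w11.npz"));HSV["red"]=((0,180,90),(6,255,255))
for q in blobs(c,"red",500):
    W=np.array([onplane(c,p[0],12) for p in q],np.float32); print(cv2.boundingRect(q),cv2.minAreaRect(W))
E
```

```text
[479.38472893 394.927566   129.42855026] 27.5167 18.008758954782365 (array([ 65.4, -10.9, 104.4]), np.float64(-53.0))
(299, 223, 53, 179) 417 [430.08262881 358.25599374] hull@24 [433.92586421 361.29008104]
(607, 192, 33, 63) 1 [661.15283521 163.91251852] hull@24 [654.34618291 188.70910313]
(271, 68, 76, 157) ((523.144775390625, 442.52667236328125), (112.1130599975586, 52.23950958251953), 36.96078872680664)
```

View pics/w11.png

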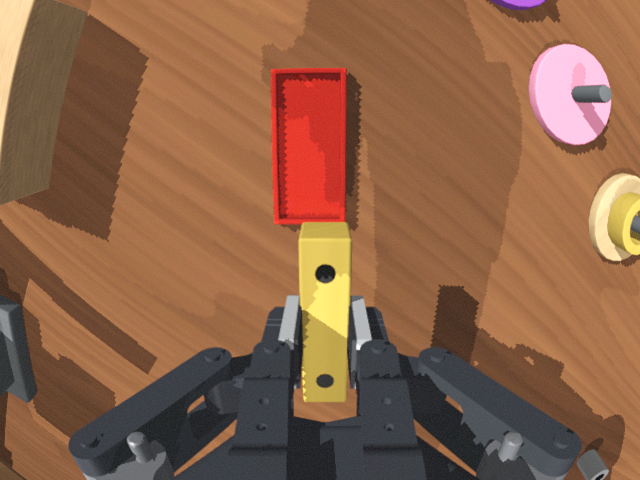

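The wrist view shows the bar held parallel to the red tray (310,145). The tray measures 112x52 mm at (523,442.5), 37°.

>>> apply_moves:
  translation:
    - [31.8,-5.8,0]
    - [31.8,-5.9,0]
    - [0,0,35]
    - [0,0,35]
    - [0,0,28]
    - [0,0,10]
    - [0,0,3]
    - [0,0,0]
  rotation:
    - [0,0,0]
    - [0,0,0]
    - [0,0,0]
    - [0,0,0]
    - [0,0,0]
    - [0,0,0]
    - [0,0,0]
    - [0,0,0]
  fingers: [-1,-1,-1,-1,-1,-1,-1,-1]

```text
time_s: 28.18
eef_pos: [523.2, 442.6, 18.2]
tool_rot: [2.979, 0.997, -0.0]
force: [0.4, 0.4, -3.0]
width: 18.3
finger_force: 60.5
```

>>> apply_moves:
  translation:
    - [0,0,1]
    - [0,0,0.7]
    - [0,0,0]
    - [0,0,0]
    - [0,0,0]
    - [0,0,0]
    - [0,0,0]
    - [0,0,0]
  rotation:
    - [0,0,0]
    - [0,0,0]
    - [0,0,0]
    - [0,0,0]
    - [0,0,0]
    - [0,0,0]
    - [0,0,0]
    - [0,0,0]
  fingers: [-1,-1,-1,-1,-1,-1,-1,-1]

```text
time_s: 28.85
eef_pos: [523.1, 442.6, 16.8]
tool_rot: [2.979, 0.997, 0.0]
force: [-0.0, 0.1, -4.1]
width: 18.2
finger_force: 60.5
```

>>> apply_moves:
  translation:
    - [0,0,0.7]
    - [0,0,0.6]
    - [0,0,0]
    - [0,0,0]
    - [0,0,0]
    - [0,0,0]
    - [0,0,0]
    - [0,0,0]
  rotation:
    - [0,0,0]
    - [0,0,0]
    - [0,0,0]
    - [0,0,0]
    - [0,0,0]
    - [0,0,0]
    - [0,0,0]
    - [0,0,0]
  fingers: [-1,-1,-1,-1,-1,-1,-1,-1]

```text
time_s: 29.52
eef_pos: [523.2, 442.6, 16.5]
tool_rot: [2.979, 0.997, 0.0]
force: [-3.1, -2.6, 4.4]
width: 18.3
finger_force: 61.6
```

>>> apply_moves:
  translation:
    - [0,0,0]
    - [0,0,0]
    - [0,0,0]
    - [0,0,0]
    - [0,0,0]
    - [0,0,-20]
    - [0,0,-40]
    - [0,0,-40]
  rotation:
    - [0,0,0]
    - [0,0,0]
    - [0,0,0]
    - [0,0,0]
    - [0,0,0]
    - [0,0,0]
    - [0,0,0]
    - [0,0,0]
  fingers: [1,1,1,1,1,1,1,1]

```text
time_s: 30.18
eef_pos: [522.0, 441.6, 114.5]
tool_rot: [2.978, 0.996, -0.006]
force: [1.1, 0.3, 0.1]
width: 85.3
finger_force: 0.0
```

>>> apply_moves:
  translation:
    - [0,0,-40]
    - [0,0,-30]
    - [0,0,0]
    - [0,0,0]
    - [0,0,0]
    - [0,0,0]
    - [0,0,0]
    - [0,0,0]
  rotation:
    - [0,0,0]
    - [0,0,0]
    - [0,0,0]
    - [0,0,0]
    - [0,0,0]
    - [0,0,0]
    - [0,0,0]
    - [0,0,0]
  fingers: [1,1,1,1,1,1,1,1]

```text
time_s: 30.85
eef_pos: [522.6, 442.1, 183.8]
tool_rot: [2.978, 0.996, -0.004]
force: [-0.7, 0.6, 0.5]
width: 85.3
finger_force: 0.0
```

```bash
python3 - <<'E'
from plant import robot
from h import *
w=robot.capture("wrist")["pixels"][100:400,180:480]; s=robot.capture("scene")["pixels"][150:400,140:580];d=robot.capture("side")["pixels"][130:400,190:480]
f=lambda i,W,H:cv2.resize(i,(W,H))
cv2.imwrite("pics/end.png",np.vstack([np.hstack([f(w,400,300),f(d,400,300)]),np.hstack([f(s,528,300),np.zeros((300,272,3),np.uint8)])]))
print(robot.get_obs()["eef_pos"],robot.get_obs()["width"])
E
```

```text
[522.95089662 442.38674243 184.60879393] 85.38439299277024
```

View pics/end.png

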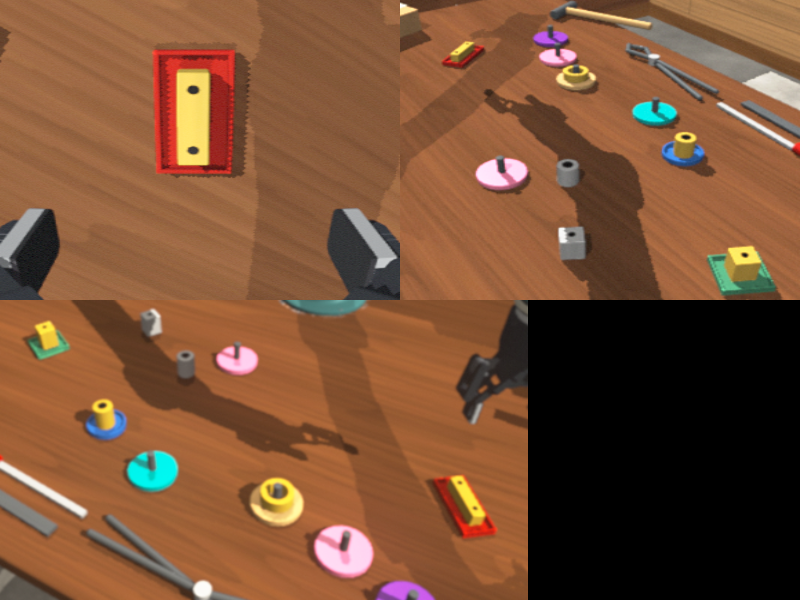

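The end views show the bar lying in the red tray (194,118), the ring down over the post on the tan base, the bush in the blue tin and the block in the green tray. Both steel parts are untouched.

```bash
python3 -c "
from plant import robot
print(robot.sign_off())"
```

```text
the job is handed in; nothing more can be done
None
```

All four brass parts are in their places, the two steel parts were left where they stood, and the job was handed in at about 31 s of the 112 s allowed; the sign-off returned no verdict.

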